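# Click-set end stop and loaded module

### The arm

A 6-joint arm with a two-finger parallel gripper is mounted at the origin on the work surface. World frame = base frame: x ahead of the robot, y to its left, z up, the work surface at z = 0. Lengths are in m, angles in rad, forces in N, time in s.
With the tool pointing down it reaches from about 0.3 to 0.775 m from the base axis. Payload 14.6 kg.
Tool frame: the origin (TCP) lies midway between the tips of the shut fingers; the grasp point (between the pads) lies 19 mm behind it (ctrl.pinch_z is the distance from the TCP to the grasp point, in m); z points along the fingers, y is the line along which they close (so a half turn about z gives the same grasp; the last joint's range is limited). The gripper opens to 94 mm and grips with 3 to 60 N. Pads are 16 mm wide; open, the fingers measure 119 mm over their backs; the gripper's body (75 mm by 177 mm) begins 78 mm behind the grasp point.
Start: joints at [1.175, 0.3, 1.521, -0, 1.321, -0.067], TCP at [0.178, 0.521, 0.205] pointing down, gripper open.
Joint ranges: [-3.03, 3.03], [-0.79, 2.21], [0.23, 2.52], [-1.04, 4.18], [0, 3.07], [-2.55, 2.55]. Speed limits (rad/s): [2.22, 2.22, 2.57, 3.14, 3.14, 3.14].

### API

Orientations are given as [roll, pitch, yaw] about the fixed x, y, z axes, in that order (R = Rz(yaw) Ry(pitch) Rx(roll)).
In Python, from station import ctrl gives the robot as it stands.
- The arm moves only by the tool jog_arm, never from a script. Its argument "motion" is a list of rows, each a list of 7 numbers: the shift along the tool's x, y, z in m, then the turn, a rotation vector about the tool's x, y, z in rad, then the opening, from -1 (shut) to 1 (fully open). In form: [[tx, ty, tz, rx, ry, rz, gripper], ...]. A call has 1 to 5 rows; each row shifts and turns the commanded pose from where the row before left it, along the tool's axes as they then stand; what a row does not reach is not made up. A row lasts 1/10 s, in which the tool goes at most 50 mm and 8.59 degrees, less where a joint would pass 70% of its speed; a pose out of reach is approached as far as the arm can. A call is refused whole if a number of a shift passes 0.05 or a number of a turn 0.15, either way. A call with a gripper value outside its range is refused whole. The fingers move at their own pace and stop on an object; "squeeze" is the grip in N (left out, the last holds). Time passes only in rows, so rows that do not move let the fingers close. It gives the time, the measured TCP pose, the force, the opening and the grip force at its end, in the units of the state.
- ctrl.get_obs(): the state, without advancing time (a new reading comes with each control period).
- ctrl.camera(name): name is "scene" or "top"; returns the picture (420x560x3 uint8, red, green, blue); there is no depth.
- ctrl.camera_model(name): a dict with "intrinsics" (3x3 intrinsics, pixels), "k1" (the pictures are not rectified: a ray, as slopes to the right and down, at radius r is drawn at 1 + k1 r^2 times it, then the intrinsics apply), "rvec" (rotation vector, rad) and "tvec" (3), from world to camera coordinates, as OpenCV has them. Camera axes: x right, y down, z forward; pixel columns grow to the right and rows downward; lengths in m; the calibration is good to about 2 mm. A picture is of the moment at which its call begins. camera_model takes no time and is no camera call.
- ctrl.hand_in(): hands the job in; it is judged then, once.
The state is a dict: "time_s": time; "qpos": joint angles; "joint_vel": joint speeds; "tau": joint torques, N m; "ee_pos": TCP position; "eef_rot": TCP orientation; "force": force on the tool from outside, world axes, zero at the start; "moment": the same for the moment, N m; "grip_width": finger opening in m; "grip_force": force on a finger pad.
Only numpy, scipy, OpenCV 4.12 (cv2) and the standard library are available. Lean on these libraries where they do the work, as an engineer would, in place of code of your own. Each camera call takes 0.05 s, during which the arm holds its last target. There are 200 camera calls.

### The job

Set the stop of the bench fixture: wind its knob anticlockwise all the way back to its end, then clockwise exactly four clicks. Then lay the metal module (the flanged one with the raised block, not the flat cover plate) block upwards on the fixture's bed, its long flange edge against the fence and its end against the stop, and let go, leaving the knob resting in its fourth click.

Things in the scene. Friction and masses are not known exactly. Their poses are not given: they have to be found in the camera images.
- fixture: Fixture fixed to the bench: dark steel base 110 (x) x 230 (y) x 20 mm, origin under its centre, z up. A grey knob housing (70 x 70 mm, top 50 mm above the bench) stands at its +y end, centred at y +75 mm. A steel fence (150 mm long, 12 mm thick, only 8 mm above the bed) runs along its +x side from y -115 to +35 mm, inner face at x +30 mm.
- fixture_bed (a point): Point on the bed's top surface (20 mm above the bench), at the foot of the fence's inner face, half-way along the fence. x points from the bed into the fence, y along the fence towards the stop and the knob, z up.
- knob_grip (a point): Point on the knob's upright axis, 70 mm above the bench, half-way up its black grip bar: 44 mm long, 12 mm wide, foot 56 mm and top 82 mm above the bench, on an aluminium disc 52 mm across. x points along the bar to the end with the white line; z up; it turns with the knob.
- knob (a joint): Knob angle, rad: 0 at its anticlockwise end, grows clockwise seen from above, limit 3.67. Clicks every 30 degrees (0.524 rad; twelve white ticks), the end being click 0. About 0.17 N m takes it over a click; let go, it springs into the nearest one. It starts resting in one of clicks 2 to 5. Each click clockwise moves the stop 3 mm out, along the fixture's -y.
- stop_face (a point): Steel stop: a bar 50 mm wide across the bed, 8 mm thick, 2 to 13 mm above the bed, on a spindle from the housing. The point is at the middle of the face that meets the module's end, 5 mm above the bed, 28 mm from the fence's face; axes as fixture_bed; the module comes from its -y side. A push above about 20 N drives the knob out of its click.
- module_mid (a point): The workpiece: bare aluminium, about 0.15 kg, loose on the bench, block up. Flange 56 (x) x 90 (y) x 6 mm, with a block 30 (x) x 40 (y) mm in its middle rising to 32 mm above the underside. Point on its upright centre line, 16 mm above the underside; z up. Either end may go to the stop. The flat cover plate of the same outline, without a block, is not used.
There are look-alikes about, which are no part of the job. Of the things that look like the part that bears module_mid, take the one that is farthest to the robot's right at the start.

How it is judged:
On the way, in this order (a step that is already met when the one before it is completed fails the run):
1. the knob is wound back to its anticlockwise end (within 0.1 rad) (value of joint knob below 0.1 rad), for 0.1 s.
2. the knob rests in its fourth click from the end (within 0.12 rad) (value of joint knob between 1.9744 and 2.2144 rad), for 0.3 s.
3. the module lies on the bed against fence and stop (all of step 2 and y of module_mid in the frame of stop_face between -0.048 and -0.0425 m and x of module_mid in the frame of fixture_bed between -0.031 and -0.0255 m and z of module_mid in the frame of fixture_bed between 0.0135 and 0.0185 m and angle between the y axis of module_mid and the y axis of fixture_bed, either way round below 0.06 rad and angle between module_mid's own z axis and vertical below 0.06 rad), for 0.2 s.
At the end, for the whole second after the job is handed in: The knob rests in the fourth click from its anticlockwise end (2.094 rad, within 0.12); the module lies flat on the bed, block up, at rest and released, its flange within 3 mm of the stop and within 3 mm of the fence, square to the fence within 0.06 rad (all of step 3 and linear speed of module below 0.01 m/s); the robot touches nothing.
It also fails if it takes over 72 s, if anything falls off the work surface, if the arm or the gripper's body presses on something with over 40 N, if the wrist force passes 120 N, or if a joint passes its speed limit or range.

## Working session

There is one attempt and no reset: what is moved stays moved. The work goes in short steps, Python scripts to look and compute and a tool call to move; the robot and the scene stay as the last step left them, time stands still between calls to the robot, and variables do not carry over. Pictures are saved under pics/ and viewed, at most 10 in all, crops included, and the job is handed in when it is done.

Besides the shell and the picture viewer there is one more tool, called after "Request:" in YAML: its name, and indented under it one key for each argument. jog_arm: Moves the arm, as the interface text tells. Its arguments: {"type":"object","properties":{"motion":{"type":"array"},"squeeze":{"type":"number"}},"required":["motion"]}

```bash
ls; mkdir -p pics; python3 - <<'E'
from station import ctrl
import cv2
for n in("scene","top"):
    im=ctrl.camera(n); cv2.imwrite(f"pics/{n}0.png",cv2.cvtColor(im,cv2.COLOR_RGB2BGR)); print(n,ctrl.camera_model(n))
print(ctrl.get_obs())
E
```

```text
pics
scene {'intrinsics': array([[503.0942673 ,   0.        , 283.13032026],
       [  0.        , 503.0942673 , 204.82402746],
       [  0.        ,   0.        ,   1.        ]]), 'k1': -0.12630849173322986, 'rvec': array([ 1.6268343 ,  1.9301185 , -0.78298072]), 'tvec': array([-0.10202907, -0.28389891,  1.64914483])}
top {'intrinsics': array([[473.32461331,   0.        , 271.99793366],
       [  0.        , 473.32461331, 203.92778458],
       [  0.        ,   0.        ,   1.        ]]), 'k1': -0.08330409406551784, 'rvec': array([ 2.11241088, -2.15282556,  0.17916824]), 'tvec': array([0.1997834 , 0.47065455, 1.43614101])}
{'time_s': 0.1, 'qpos': array([ 1.17540287e+00,  3.00410716e-01,  1.52151664e+00, -2.12281225e-05,
        1.32068015e+00, -6.65890217e-02]), 'joint_vel': array([ 0.00022776, -0.002033  , -0.00250808, -0.00081892, -0.00123886,
        0.00058681]), 'tau': array([ 1.82051772e-04, -5.32643151e+01, -3.53294563e+01,  7.08954153e-02,
        2.34610552e-02, -4.16487239e-05]), 'ee_pos': array([0.17751497, 0.52032238, 0.20494671]), 'eef_rot': array([-3.14057868e+00, -4.70113676e-05,  2.81279346e+00]), 'force': array([ 0.7085684 ,  0.27218681, -0.87764061]), 'moment': array([ 0.02043793,  0.00836653, -0.04967173]), 'grip_force': 0.0, 'grip_width': 0.09403211437784614}
```

View pics/top0.png

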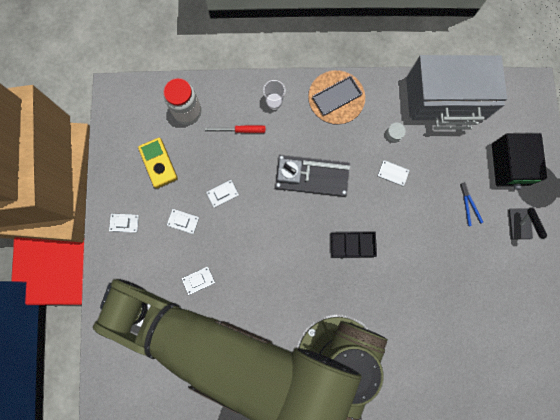

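View pics/scene0.png

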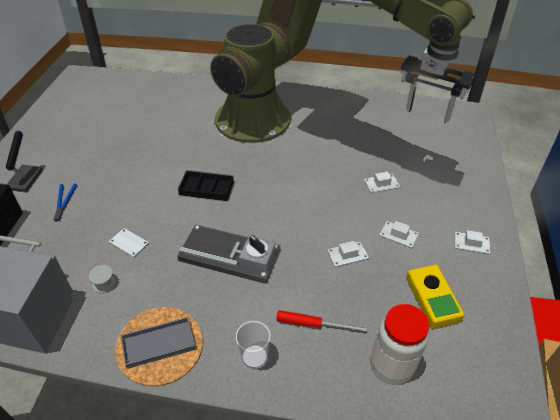

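Top view: four flanged modules with blocks are at (222,193), (182,221), (123,223) and (198,280). The flat plate without a block is at (393,172). The fixture is at (313,175) with its knob at (290,170). World +y is left in the picture, so the rightmost module is (222,193). I'll confirm this in an enlarged crop.

```bash
cat > h.py <<'E'
import numpy as np, cv2
from station import ctrl
def ray(cam,px,z):
    m=ctrl.camera_model(cam);K=m["intrinsics"];R,_=cv2.Rodrigues(m["rvec"]);t=m["tvec"]
    p=cv2.undistortPoints(np.array([[px]],float),K,np.array([m["k1"],0,0,0,0]))[0,0]
    d=R.T@np.array([p[0],p[1],1]);c=-R.T@t
    return c+d*(z-c[2])/d[2]
def proj(cam,P):
    m=ctrl.camera_model(cam)
    return cv2.projectPoints(np.array(P,float).reshape(-1,3),m["rvec"],m["tvec"],m["intrinsics"],np.array([m["k1"],0,0,0,0]))[0][:,0]
def crop(im,x0,y0,w,h,s,name):
    c=cv2.resize(im[y0:y0+h,x0:x0+w],None,fx=s,fy=s,interpolation=cv2.INTER_CUBIC)
    cv2.imwrite(f"pics/{name}.png",c)
E
python3 - <<'E'
from h import *
for p in[(222,193),(182,221),(123,223),(198,280)]: print(p,ray("top",p,.006))
im=cv2.imread("pics/top0.png"); crop(im,195,140,165,70,4.8,"c_top")
E
```

```text
(222, 193) [0.51880996 0.35054849 0.006     ]
(182, 221) [0.43053333 0.47835858 0.006     ]
(123, 223) [0.42741467 0.6687049  0.006     ]
(198, 280) [0.24379445 0.42623126 0.006     ]
```

View pics/c_top.png

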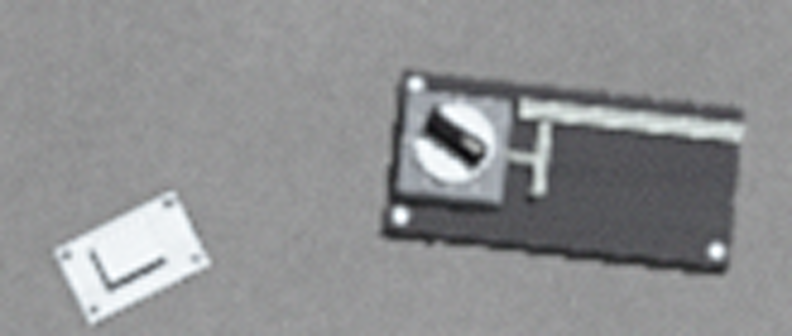

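The crop confirms it: the module at crop (132,258), full image (222,193), has a raised block with its shadow, and it is the rightmost of the four. The knob bar runs from crop (428,120) to (485,152). Next I'll fit the poses.

```bash
cat > fit.py <<'E'
from h import *
from scipy.optimize import least_squares
def fit(cam,px,obj,x0):
    f=lambda v:(proj(cam,[[v[0]+np.cos(v[2])*a-np.sin(v[2])*b,v[1]+np.sin(v[2])*a+np.cos(v[2])*b,c] for a,b,c in obj])-px).ravel()
    r=least_squares(f,x0); return r.x,np.abs(r.fun).max()
E
python3 - <<'E'
from fit import *
c=lambda L:np.array(L)/4.8+[195,140]-0.4
# fixture: TL(+x,+y) TR(+x,-y) BR BL
print(fit("top",c([(405,70),(745,108),(727,272),(383,237)]),[(.055,.115,.02),(.055,-.115,.02),(-.055,-.115,.02),(-.055,.115,.02)],[.57,.12,0]))
h=c([(408,90),(513,98),(501,206),(398,198)])
print(fit("top",h,[(.035,.11,.05),(.035,.04,.05),(-.035,.04,.05),(-.035,.11,.05)],[.57,.12,0]))
print(fit("top",c([(53,250),(170,190),(212,265),(92,325)]),[(.028,.045,.006),(.028,-.045,.006),(-.028,-.045,.006),(-.028,.045,.006)],[.52,.35,.4]))
a=ray("top",c([(428,118)])[0],.082);b=ray("top",c([(487,155)])[0],.082)
print(a,b,(a+b)/2,np.linalg.norm(a-b),np.arctan2(*(b-a)[[1,0]]))
print("disc",ray("top",c([(456,143)])[0],.056))
im=cv2.imread("pics/scene0.png"); crop(im,170,215,220,65,3.6,"c_sc")
E
```

```text
(array([ 0.56826692,  0.06020135, -0.13213387]), np.float64(0.9435579251289141))
(array([ 0.56997183,  0.05974705, -0.11172273]), np.float64(0.6179229501774728))
(array([0.51811737, 0.3503711 , 0.46680045]), np.float64(0.5741182523376267))
[0.59046758 0.15234545 0.082     ] [0.56541472 0.11522926 0.082     ] [0.57794115 0.13378736 0.082     ] 0.04478010009771429 -2.1645354914037456
disc [0.58005553 0.13378858 0.056     ]
```

View pics/c_sc.png

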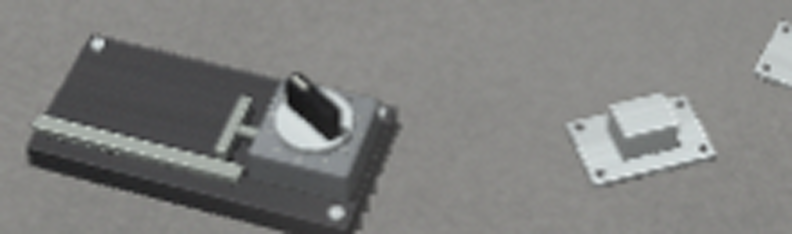

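The modules and the fixture agree with the description. The white line is at the bar end nearest the bed. I'll travel above the knob and turn the fingers across its bar.

Request:
jog_arm:
  motion:
    - [-0.042,-0.0197,0,0,0,0,1]
    - [-0.042,-0.0197,0,0,0,0,1]
    - [-0.042,-0.0197,0,0,0,0,1]
    - [-0.042,-0.0197,0,0,0,0,1]

```text
time_s: 0.5
ee_pos: [0.312, 0.3902, 0.2053]
eef_rot: [-3.141, -0.0, 2.813]
force: [1.2, 0.9, -0.6]
grip_width: 0.0944
grip_force: 0.0
```

Request:
jog_arm:
  motion:
    - [-0.042,-0.0197,0,0,0,0,1]
    - [-0.042,-0.0197,0,0,0,0,1]
    - [-0.042,-0.0197,0,0,0,0,1]
    - [-0.042,-0.0197,0,0,0,0,1]

```text
time_s: 0.9
ee_pos: [0.4457, 0.2612, 0.2053]
eef_rot: [-3.141, -0.0, 2.813]
force: [0.1, 1.9, 0.3]
grip_width: 0.0943
grip_force: 0.0
```

Request:
jog_arm:
  motion:
    - [-0.042,-0.0197,0,0,0,0,1]
    - [-0.042,-0.0197,0,0,0,0,1]
    - [-0.042,-0.0197,0,0,0,0,1]
    - [-0.042,-0.0197,0,0,0,0,1]

```text
time_s: 1.3
ee_pos: [0.5793, 0.1324, 0.2052]
eef_rot: [-3.141, -0.0, 2.813]
force: [-0.9, -0.1, 0.9]
grip_width: 0.0941
grip_force: 0.0
```

Request:
jog_arm:
  motion:
    - [0,0,0,0,0,0.143,1]
    - [0,0,0,0,0,0.143,1]
    - [0,0,0,0,0,0.143,1]
    - [0,0,0,0,0,0.143,1]
    - [0,0,0,0,0,0.143,1]

```text
time_s: 1.8
ee_pos: [0.5781, 0.134, 0.205]
eef_rot: [-3.141, -0.0, 2.092]
force: [-0.0, -0.2, 0.3]
grip_width: 0.0941
grip_force: 0.0
```

Request:
jog_arm:
  motion:
    - [0,0,0,0,0,0.143,1]
    - [0,0,0,0,0,0.143,1]
    - [0,0,0,0,0,0.143,1]
    - [0,0,0,0,0,0.143,1]

```text
time_s: 2.2
ee_pos: [0.5781, 0.134, 0.205]
eef_rot: [-3.141, 0.0, 1.52]
force: [-0.3, 0.6, 0.1]
grip_width: 0.0941
grip_force: 0.0
```

Request:
jog_arm:
  motion:
    - [0,0,0,0,0,0.143,1]
    - [0,0,0,0,0,0.143,1]
    - [0,0,0,0,0,0.143,1]
    - [0,0,0,0,0,0.143,1]
    - [0,0,0,0,0,0,1]

```text
time_s: 2.7
ee_pos: [0.5781, 0.134, 0.2051]
eef_rot: [-3.141, 0.0, 0.951]
force: [0.7, 0.5, -0.2]
grip_width: 0.0937
grip_force: 0.0
```

Request:
jog_arm:
  motion:
    - [0,0,0.04,0,0,0,1]
    - [0,0,0.04,0,0,0,1]
    - [0,0,0.04,0,0,0,1]
    - [0,0,0.015,0,0,0,1]
    - [0,0,0.01,0,0,0,1]

```text
time_s: 3.2
ee_pos: [0.5781, 0.134, 0.0597]
eef_rot: [-3.141, 0.001, 0.956]
force: [0.2, -0.8, 1.3]
grip_width: 0.0936
grip_force: 0.0
```

Request:
jog_arm:
  motion:
    - [0,0,0,0,0,0,-1]
    - [0,0,0,0,0,0,-1]
    - [0,0,0,0,0,0,-1]
    - [0,0,0,0,0,0,-1]
    - [0,0,0,0,0,0,-1]
  squeeze: 20

```text
time_s: 3.7
ee_pos: [0.5785, 0.1341, 0.0611]
eef_rot: [3.141, -0.001, 0.954]
force: [0.2, 0.2, -0.0]
grip_width: 0.0573
grip_force: 0.0
```

Request:
jog_arm:
  motion:
    - [0,0,0,0,0,0,-1]
    - [0,0,0,0,0,0,-1]
    - [0,0,0,0,0,0,-1]
    - [0,0,0,0,0,0,-1]
    - [0,0,0,0,0,0,-1]

```text
time_s: 4.2
ee_pos: [0.5783, 0.134, 0.0604]
eef_rot: [-3.142, 0.0, 0.954]
force: [0.6, -0.2, -0.9]
grip_width: 0.0174
grip_force: 0.0
```

```bash
python3 -c "
from h import *
o=ctrl.get_obs();print(o)"
```

```text
{'time_s': 4.2, 'qpos': array([ 1.66092125e-01,  5.47145806e-01,  1.52892150e+00, -1.79181345e-06,
        1.06554414e+00,  7.83079110e-01]), 'joint_vel': array([ 0.00082931,  0.00090866, -0.00018708,  0.00017732, -0.00053417,
       -0.00111438]), 'tau': array([ 3.86015497e-03, -6.25288582e+01, -3.10454285e+01,  5.61945874e-02,
       -3.99760029e-02, -1.93395172e-04]), 'ee_pos': array([0.57826587, 0.13404873, 0.06043805]), 'eef_rot': array([-3.14158044e+00,  1.43684728e-05,  9.53810210e-01]), 'force': array([ 0.56228311, -0.23100888, -0.93892034]), 'moment': array([-0.04156342,  0.12068189,  0.04266799]), 'grip_force': 0.0, 'grip_width': 0.01741436049043043}
```

Request:
jog_arm:
  motion:
    - [0,0,0,0,0,0,-1]
    - [0,0,0,0,0,0,-1]
    - [0,0,0,0,0,0,-1]

```text
time_s: 4.5
ee_pos: [0.578, 0.1342, 0.0604]
eef_rot: [-3.141, 0.0, 0.954]
force: [-3.9, 1.9, 2.1]
grip_width: 0.0117
grip_force: 19.9
```

Request:
jog_arm:
  motion:
    - [0,0,0,0,0,-0.1,-1]
    - [0,0,0,0,0,-0.1,-1]
    - [0,0,0,0,0,-0.05,-1]

```text
time_s: 4.8
ee_pos: [0.5784, 0.134, 0.0604]
eef_rot: [3.141, -0.0, 1.208]
force: [-0.3, 0.4, -0.0]
grip_width: 0.012
grip_force: 19.9
```

```bash
python3 -c "
from h import *
o=ctrl.get_obs();print(o)"
```

```text
{'time_s': 4.8, 'qpos': array([ 1.66009601e-01,  5.47193510e-01,  1.52885072e+00, -1.95409432e-04,
        1.06515052e+00,  5.29232459e-01]), 'joint_vel': array([-0.00101656,  0.00179137, -0.00220835,  0.00065948, -0.00235644,
       -0.45096537]), 'tau': array([-2.60704877e-01, -6.25079656e+01, -3.10920382e+01, -1.48406852e-02,
       -6.29111147e-02,  2.49816477e-01]), 'ee_pos': array([0.57841852, 0.13397825, 0.06043613]), 'eef_rot': array([ 3.14116286e+00, -5.32861150e-05,  1.20766810e+00]), 'force': array([-0.31736473,  0.36506763, -0.00349831]), 'moment': array([-0.03069296,  0.12207489,  0.0628335 ]), 'grip_force': 19.93786096572876, 'grip_width': 0.012031555279934596}
```

Request:
jog_arm:
  motion:
    - [0,0,0,0,0,-0.1,-1]
    - [0,0,0,0,0,-0.1,-1]
    - [0,0,0,0,0,-0.1,-1]
    - [0,0,0,0,0,-0.1,-1]

```text
time_s: 5.2
ee_pos: [0.5791, 0.1339, 0.0605]
eef_rot: [3.139, 0.0, 1.608]
force: [5.2, 0.1, -3.9]
grip_width: 0.0123
grip_force: 19.9
```

Request:
jog_arm:
  motion:
    - [0,0,0,0,0,-0.1,-1]
    - [0,0,0,0,0,-0.1,-1]
    - [0,0,0,0,0,-0.1,-1]
    - [0,0,0,0,0,-0.05,-1]
    - [0,0,0,0,0,0,-1]

```text
time_s: 5.7
ee_pos: [0.5798, 0.1341, 0.0605]
eef_rot: [3.138, 0.001, 1.956]
force: [11.0, 2.0, -6.4]
grip_width: 0.0116
grip_force: 20.0
```

```bash
python3 -c "
from h import *
o=ctrl.get_obs();print(o['eef_rot'],o['moment'],o['tau'][5],o['qpos'][5])"
```

```text
[3.13774567e+00 1.17712888e-03 1.95559308e+00] [ 0.28811385 -1.93718675  0.01055119] -0.9169253334403038 -0.21881918093470487
```

Request:
jog_arm:
  motion:
    - [-0.0006,0.0014,0,0,0,0,-1]
    - [0,0,0,0,0,-0.1,-1]
    - [0,0,0,0,0,-0.05,-1]
    - [0,0,0,0,0,0,-1]

```text
time_s: 6.1
ee_pos: [0.5802, 0.1341, 0.0605]
eef_rot: [3.141, 0.0, 2.104]
force: [2.5, 2.8, -2.4]
grip_width: 0.0116
grip_force: 19.9
```

```bash
python3 -c "
from h import *
o=ctrl.get_obs();print(o['eef_rot'],o['moment'],o['tau'][5],o['qpos'][5])"
```

```text
[3.14061758e+00 1.81348777e-04 2.10429007e+00] [ 0.49252405 -0.54108315 -0.18325499] -1.1850283294916153 -0.3679764205673088
```

Request:
jog_arm:
  motion:
    - [0,0,0,0,0,-0.1,-1]
    - [0,0,0,0,0,-0.1,-1]
    - [0,0,0,0,0,-0.1,-1]
    - [0,0,0,0,0,-0.1,-1]
    - [0,0,0,0,0,0,-1]

```text
time_s: 6.6
ee_pos: [0.5807, 0.1346, 0.0605]
eef_rot: [3.139, 0.001, 2.506]
force: [7.6, 6.2, -5.4]
grip_width: 0.012
grip_force: 19.9
```

```bash
python3 -c "
from h import *
o=ctrl.get_obs();print(o['eef_rot'],o['moment'],o['tau'],o['qpos'][5])
im=cv2.cvtColor(ctrl.camera('scene'),cv2.COLOR_RGB2BGR);crop(im,190,150,140,130,4.5,'k1')"
```

```text
[3.13917120e+00 1.36295372e-03 2.50553323e+00] [ 1.13226139 -1.46843439 -0.02978914] [ -2.59910502 -64.72673178 -28.58832121  -1.13548033   2.37899713
  -1.70983382] -0.7690404554058764
```

View pics/k1.png

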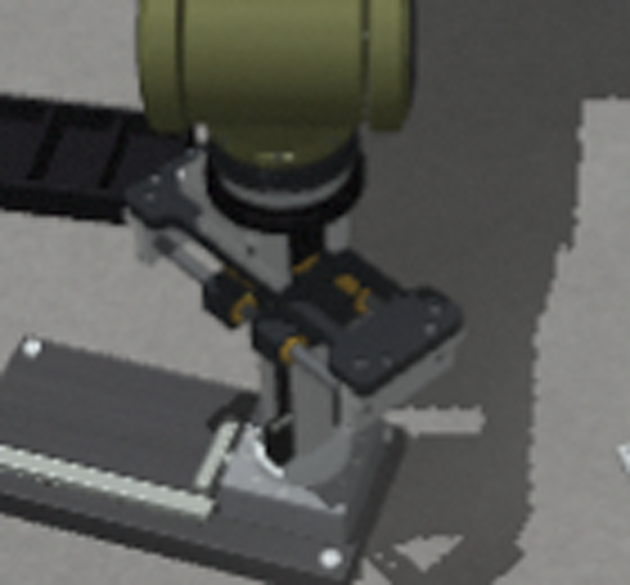

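The picture shows the gripper turned with the knob and the stop (crop (215,470)) drawn back towards the housing. I'll ease the side force and continue.

Request:
jog_arm:
  motion:
    - [-0.0002,0.0014,0,0,0,0,-1]
    - [0,0,0,0,0,-0.07,-1]
    - [0,0,0,0,0,-0.07,-1]
    - [0,0,0,0,0,0,-1]

```text
time_s: 7.05
ee_pos: [0.5809, 0.135, 0.0605]
eef_rot: [3.141, 0.0, 2.643]
force: [2.7, 0.7, -1.8]
grip_width: 0.0119
grip_force: 19.9
```

```bash
python3 -c "
from h import *
o=ctrl.get_obs();print(o['eef_rot'],o['moment'],o['tau'],o['qpos'][5])"
```

```text
[3.14147393e+00 2.82268101e-04 2.64349585e+00] [ 0.12830664 -0.43696461 -0.11665423] [ -0.1829291  -63.20649147 -30.3387022   -0.2007419    0.67221807
  -1.45101249] -0.9057709384342447
```

Request:
jog_arm:
  motion:
    - [0,0,0,0,0,-0.07,-1]
    - [0,0,0,0,0,-0.07,-1]
    - [0,0,0,0,0,0,-1]

```text
time_s: 7.35
ee_pos: [0.581, 0.1352, 0.0605]
eef_rot: [3.141, 0.001, 2.782]
force: [4.3, 3.1, -3.4]
grip_width: 0.0116
grip_force: 20.0
```

```bash
python3 -c "
from h import *
o=ctrl.get_obs();print(o['eef_rot'],o['moment'],o['tau'],o['qpos'][5])"
```

```text
[3.14111250e+00 5.12024275e-04 2.78240105e+00] [ 0.66690409 -0.77879498  0.02638852] [ -1.46483615 -63.73452187 -29.73555565  -0.55445105   1.26651786
  -1.24666784] -1.0445495998388137
```

Request:
jog_arm:
  motion:
    - [0,0,0,0,0,-0.07,-1]
    - [0,0,0,0,0,-0.07,-1]
    - [0,0,0,0,0,0,-1]

```text
time_s: 7.65
ee_pos: [0.5811, 0.1354, 0.0605]
eef_rot: [3.141, 0.001, 2.922]
force: [4.4, 5.5, -2.8]
grip_width: 0.0124
grip_force: 20.0
```

```bash
python3 -c "
from h import *
o=ctrl.get_obs();print(o['eef_rot'],o['moment'],o['tau'],o['qpos'][5])"
```

```text
[3.14078835e+00 7.96593316e-04 2.92214978e+00] [ 1.04476083 -0.95086002  0.07835188] [ -2.44870305 -64.01106834 -29.44953561  -0.93015762   1.56035844
  -1.04876921] -1.1841890746208537
```

Request:
jog_arm:
  motion:
    - [-0.0006,0.001,0,0,0,-0.07,-1]
    - [0,0,0,0,0,-0.07,-1]
    - [0,0,0,0,0,-0.05,-1]
    - [0,0,0,0,0,0,-1]

```text
time_s: 8.05
ee_pos: [0.5814, 0.1357, 0.0605]
eef_rot: [-3.141, -0.001, 3.11]
force: [-0.3, 0.7, 0.0]
grip_width: 0.0125
grip_force: 21.2
```

```bash
python3 -c "
from h import *
o=ctrl.get_obs();print(o['eef_rot'],o['moment'],o['tau'],o['qpos'][5])"
```

```text
[-3.14138038e+00 -6.43133945e-04  3.11047914e+00] [ 0.10778276  0.11519641 -0.39747297] [  0.15409464 -62.64307022 -31.14993095  -0.35264564  -0.08388902
  -1.44386217] -1.3716329585641336
```

Request:
jog_arm:
  motion:
    - [0,0,0,0,0,-0.06,-1]
    - [0,0,0,0,0,-0.06,-1]
    - [0,0,0,0,0,0,-1]

```text
time_s: 8.35
ee_pos: [0.5815, 0.1357, 0.0604]
eef_rot: [-3.142, -0.0, -3.053]
force: [0.4, -0.3, -0.1]
grip_width: 0.0144
grip_force: 24.2
```

```bash
python3 -c "
from h import *
o=ctrl.get_obs();print(o['eef_rot'],o['moment'],o['tau'],o['qpos'][5])"
```

```text
[-3.14153333e+00 -3.25835622e-04 -3.05271691e+00] [ 0.05258372 -0.0528595  -0.63231145] [  0.63777996 -62.8511095  -30.9212172   -0.31624108   0.14049844
  -1.74425092] -1.4916879919789083
```

The torque climbed to 0.63 N m and the bar is forcing the pads apart, so it is at the end stop. That makes the starting click 4. Now four clicks clockwise, back to yaw ≈0.95, with the side offset corrected.

Request:
jog_arm:
  motion:
    - [0.0015,0,0,0,0,0.1,-1]
    - [0,0,0,0,0,0.1,-1]
    - [0,0,0,0,0,0.1,-1]
    - [0,0,0,0,0,0.1,-1]
    - [0,0,0,0,0,0.1,-1]

```text
time_s: 8.85
ee_pos: [0.5806, 0.1354, 0.0605]
eef_rot: [-3.141, 0.001, 2.725]
force: [4.6, -2.6, -1.9]
grip_width: 0.012
grip_force: 19.9
```

Request:
jog_arm:
  motion:
    - [0,0,0,0,0,0.1,-1]
    - [0,0,0,0,0,0.1,-1]
    - [0,0,0,0,0,0.1,-1]
    - [0,0,0,0,0,0.1,-1]
    - [0,0,0,0,0,0.1,-1]

```text
time_s: 9.35
ee_pos: [0.5801, 0.1348, 0.0605]
eef_rot: [-3.14, 0.001, 2.225]
force: [0.2, -6.5, 1.2]
grip_width: 0.0116
grip_force: 20.0
```

```bash
python3 -c "
from h import *
o=ctrl.get_obs();print(o['eef_rot'],o['moment'],o['tau'],o['qpos'][5])"
```

```text
[-3.14043169e+00  1.24879010e-03  2.22525903e+00] [-1.21059267  0.04663345 -0.02346665] [  3.5469076  -62.29145765 -31.18360877   1.49395589  -0.25847694
  -2.03595333] -0.486062635932319
```

Request:
jog_arm:
  motion:
    - [-0.0006,-0.0005,0,0,0,0.1,-1]
    - [0,0,0,0,0,0.1,-1]
    - [0,0,0,0,0,0.1,-1]
    - [0,0,0,0,0,0.1,-1]
    - [0,0,0,0,0,0.1,-1]

```text
time_s: 9.85
ee_pos: [0.5794, 0.1344, 0.0604]
eef_rot: [-3.14, 0.001, 1.725]
force: [-4.5, -3.0, 3.4]
grip_width: 0.0115
grip_force: 20.0
```

Request:
jog_arm:
  motion:
    - [0,0,0,0,0,0.1,-1]
    - [0,0,0,0,0,0.1,-1]
    - [0,0,0,0,0,0.1,-1]
    - [0,0,0,0,0,0.1,-1]
    - [0,0,0,0,0,0,-1]

```text
time_s: 10.35
ee_pos: [0.5789, 0.1344, 0.0604]
eef_rot: [-3.139, 0.002, 1.326]
force: [-9.3, -3.3, 6.9]
grip_width: 0.0119
grip_force: 20.0
```

```bash
python3 -c "
from h import *
o=ctrl.get_obs();print(o['eef_rot'],o['moment'],o['tau'],o['qpos'][5])"
```

```text
[-3.13875537e+00  2.01689070e-03  1.32594282e+00] [-0.72022058  1.88051195  0.12446402] [  0.50262719 -60.30536413 -33.53847742   0.48104195  -2.50729635
   1.81552794] 0.4121527916368903
```

Request:
jog_arm:
  motion:
    - [-0.0005,-0.0009,0,0,0,0.1,-1]
    - [0,0,0,0,0,0.1,-1]
    - [0,0,0,0,0,0.1,-1]
    - [0,0,0,0,0,0.075,-1]
    - [0,0,0,0,0,0,-1]

```text
time_s: 10.85
ee_pos: [0.5782, 0.1347, 0.0604]
eef_rot: [-3.14, 0.002, 0.952]
force: [-6.3, 0.4, 3.9]
grip_width: 0.0118
grip_force: 19.9
```

```bash
python3 -c "
from h import *
o=ctrl.get_obs();print(o['eef_rot'],o['moment'],o['tau'],o['qpos'][5])"
```

```text
[-3.14005524e+00  1.52907160e-03  9.51599481e-01] [ 0.05507299  1.21407456 -0.04259372] [ -0.87191083 -61.16269827 -32.49866724  -0.28053179  -1.50536478
   1.25022847] 0.7862994670997505
```

Request:
jog_arm:
  motion:
    - [0,0,0,0,0,0,1]
    - [0,0,0,0,0,0,1]
    - [0,0,0,0,0,0,1]
    - [0,0,0,0,0,0,1]
    - [0,0,0,0,0,0,1]

```text
time_s: 11.35
ee_pos: [0.5791, 0.1346, 0.0604]
eef_rot: [3.142, 0.0, 0.958]
force: [-0.1, -0.7, -0.1]
grip_width: 0.0483
grip_force: 0.0
```

Request:
jog_arm:
  motion:
    - [0,0,-0.05,0,0,0,1]
    - [0,0,-0.05,0,0,0,1]
    - [0,0,-0.03,0,0,0,1]

```text
time_s: 11.65
ee_pos: [0.5798, 0.1348, 0.1944]
eef_rot: [3.139, -0.003, 0.959]
force: [-0.6, -0.2, -0.2]
grip_width: 0.0726
grip_force: 0.0
```

Request:
jog_arm:
  motion:
    - [0.028,-0.0348,0,0,0,0,1]
    - [0.028,-0.0348,0,0,0,0,1]
    - [0.028,-0.0348,0,0,0,0,1]
    - [0.028,-0.0348,0,0,0,0,1]
    - [0.028,-0.0348,0,0,0,0,1]

```text
time_s: 12.15
ee_pos: [0.5163, 0.3509, 0.1906]
eef_rot: [3.141, -0.0, 0.958]
force: [0.4, -0.8, -1.0]
grip_width: 0.0939
grip_force: 0.0
```

Request:
jog_arm:
  motion:
    - [0,0,0,0,0,-0.12,1]
    - [0,0,0,0,0,-0.12,1]
    - [0,0,0,0,0,-0.12,1]
    - [0,0,0,0,0,-0.12,1]
    - [0,0,0,0,0,-0.12,1]

```text
time_s: 12.65
ee_pos: [0.5171, 0.3492, 0.1904]
eef_rot: [-3.142, 0.0, 1.563]
force: [0.9, -0.3, 0.1]
grip_width: 0.0939
grip_force: 0.0
```

Request:
jog_arm:
  motion:
    - [0,0,0,0,0,-0.12,1]
    - [0,0,0,0,0,-0.12,1]
    - [0,0,0,0,0,-0.12,1]
    - [0,0,0,0,0,-0.12,1]
    - [0,0,0,0,0,0,1]

```text
time_s: 13.15
ee_pos: [0.5171, 0.3492, 0.1904]
eef_rot: [-3.142, 0.0, 2.041]
force: [0.2, 0.2, -0.8]
grip_width: 0.0936
grip_force: 0.0
```

```bash
python3 -c "
from h import *
o=ctrl.get_obs();print(o['eef_rot'],o['ee_pos'])
im=cv2.cvtColor(ctrl.camera('top'),cv2.COLOR_RGB2BGR);crop(im,265,145,95,60,8,'k2')
im=cv2.cvtColor(ctrl.camera('scene'),cv2.COLOR_RGB2BGR);crop(im,170,190,200,100,4,'k3')"
```

```text
[-3.14153696e+00  3.57883091e-05  2.04050981e+00] [0.51708276 0.34920155 0.19039808]
```

View pics/k2.png

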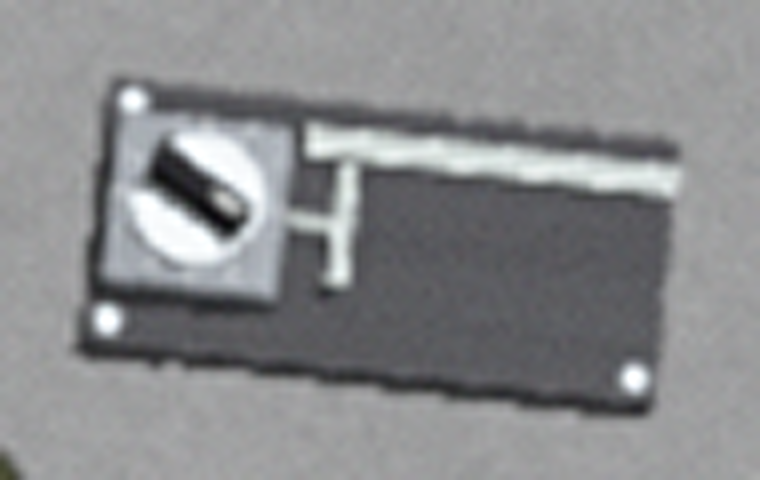

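View pics/k3.png

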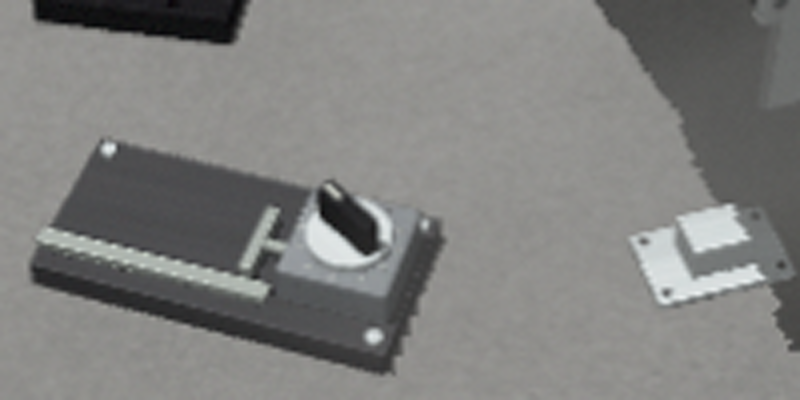

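The crops show the bar back at its starting direction, which is click 4. In the top crop the fence's inner edge runs from (308,158) to (682,198). The stop's bed-side face runs from (358,165) to (350,290).

```bash
python3 - <<'E'
from fit import *
c=lambda x,y:np.array([x,y])/8+[265,145]-.45
a=ray("top",c(308,158),.028);b=ray("top",c(682,198),.028);d=a-b
print("fence",a,b,"len",np.linalg.norm(d),"f",np.arctan2(d[1],d[0])-np.pi/2)
p=ray("top",c(358,165),.033);q=ray("top",c(350,290),.033)
print("stop",p,q,np.linalg.norm(p-q),np.arctan2(*(p-q)[[1,0]]))
print(fit("top",[c(308,158),c(682,198),c(683,165),c(308,127)],[(.03,.035,.028),(.03,-.115,.028),(.042,-.115,.028),(.042,.035,.028)],[.57,.06,-.1]))
pts=[c(133,100),c(107,320),c(635,378)]
P=[ray("top",x,.021) for x in pts];print("screw angles",np.arctan2(*(P[0]-P[1])[[1,0]]),np.arctan2(*(P[1]-P[2])[[1,0]])-np.pi/2, (P[0]+P[2])/2)
f=lambda x,y:np.array([x,y])/4+[170,190]-.4
print(fit("scene",[f(105,140),f(35,265),f(390,360),f(443,238)],[(-.055,-.115,.02),(.055,-.115,.02),(.055,.115,.02),(-.055,.115,.02)],[.57,.06,-.1]))
# module from scene z=.006
print("mod scene",fit("scene",[f(630,235),f(663,306),f(795,275)],[(.028,-.045,.006)if 0 else(-.028,-.045,.006),(.028,-.045,.006),(.028,.045,.006)],[.52,.35,.4]))
# block top
print("blk",[ray("scene",f(*x),.032) for x in[(675,214),(735,205),(752,238),(695,252)]])
E
```

```text
fence [0.60284115 0.08929763 0.028     ] [ 0.58375151 -0.05955584  0.028     ] len 0.15007255088424595 f -0.12754827239399313
stop [0.59832541 0.06984189 0.033     ] [0.5475333  0.07467445 0.033     ] 0.05102149498064712 -0.09485836387283121
(array([ 0.56910204,  0.05866   , -0.12421159]), np.float64(0.2635588691414341))
screw angles -0.13605998152521467 -0.13051726041450373 [0.57115312 0.05997275 0.021     ]
(array([ 0.57503463,  0.06761878, -0.15133687]), np.float64(2.3634404939811873))
mod scene (array([0.51950232, 0.35448693, 0.44166733]), np.float64(0.6494523905013239))
blk [array([0.51242358, 0.32762769, 0.032     ]), array([0.49886239, 0.36368154, 0.032     ]), array([0.52354758, 0.37585547, 0.032     ]), array([0.54037371, 0.34237796, 0.032     ])]
```

Request:
jog_arm:
  motion:
    - [0.0014,0.0023,0.05,0,0,0,1]
    - [0,0,0.05,0,0,0,1]
    - [0,0,0.05,0,0,0,1]
    - [0,0,0.02,0,0,0,1]
    - [0,0,0.007,0,0,0,1]

```text
time_s: 13.75
ee_pos: [0.5174, 0.3508, 0.0108]
eef_rot: [-3.138, 0.0, 2.036]
force: [-0.0, 0.4, -0.4]
grip_width: 0.0941
grip_force: 0.0
```

Request:
jog_arm:
  motion:
    - [0,0,0,0,0,0,-1]
    - [0,0,0,0,0,0,-1]
    - [0,0,0,0,0,0,-1]
    - [0,0,0,0,0,0,-1]
    - [0,0,0,0,0,0,-1]
  squeeze: 20

```text
time_s: 14.25
ee_pos: [0.5188, 0.3517, 0.0143]
eef_rot: [3.14, -0.0, 2.039]
force: [0.0, 0.6, 0.4]
grip_width: 0.0572
grip_force: 0.0
```

Request:
jog_arm:
  motion:
    - [0,0,0,0,0,0,-1]
    - [0,0,0,0,0,0,-1]
    - [0,0,0,0,0,0,-1]
    - [0,0,0,0,0,0,-1]
    - [0,0,0,0,0,0,-1]

```text
time_s: 14.75
ee_pos: [0.5185, 0.3515, 0.0135]
eef_rot: [-3.142, 0.0, 2.039]
force: [-0.8, -0.4, 0.5]
grip_width: 0.0299
grip_force: 20.0
```

Request:
jog_arm:
  motion:
    - [0,0,-0.02,0,0,0,-1]
    - [0,0,-0.04,0,0,0,-1]
    - [0,0,-0.04,0,0,0,-1]
    - [0,0,-0.03,0,0,0,-1]

```text
time_s: 15.15
ee_pos: [0.5187, 0.3517, 0.146]
eef_rot: [3.14, -0.0, 2.039]
force: [0.1, -0.4, -0.7]
grip_width: 0.0297
grip_force: 20.0
```

Request:
jog_arm:
  motion:
    - [0,0,0,0,0,0.1186,-1]
    - [0,0,0,0,0,0.1186,-1]
    - [0,0,0,0,0,0.1186,-1]
    - [0,0,0,0,0,0.1186,-1]
    - [0,0,0,0,0,0.1186,-1]

```text
time_s: 15.65
ee_pos: [0.5184, 0.3515, 0.1433]
eef_rot: [-3.141, 0.0, 1.441]
force: [-0.5, 0.4, -1.2]
grip_width: 0.0296
grip_force: 20.0
```

Request:
jog_arm:
  motion:
    - [-0.0404,0.0108,0,0,0,0,-1]
    - [-0.0404,0.0108,0,0,0,0,-1]
    - [-0.0404,0.0108,0,0,0,0,-1]
    - [-0.0404,0.0108,0,0,0,0,-1]

```text
time_s: 16.05
ee_pos: [0.5411, 0.1842, 0.1434]
eef_rot: [-3.141, 0.0, 1.446]
force: [1.2, 0.8, -0.3]
grip_width: 0.0299
grip_force: 20.0
```

Request:
jog_arm:
  motion:
    - [-0.0404,0.0108,0,0,0,0,-1]
    - [-0.0404,0.0108,0,0,0,0,-1]
    - [-0.0404,0.0108,0,0,0,0,-1]
    - [-0.0404,0.0108,0,0,0,0,-1]
    - [0,0,0,0,0,0,-1]

```text
time_s: 16.55
ee_pos: [0.5642, 0.0159, 0.1434]
eef_rot: [-3.142, 0.001, 1.442]
force: [-0.4, 1.0, -0.7]
grip_width: 0.0297
grip_force: 20.0
```

```bash
python3 - <<'E'
from h import *
o=ctrl.get_obs();print(o['eef_rot'],o['ee_pos'],o['force'],o['moment'])
a=cv2.cvtColor(ctrl.camera('scene'),cv2.COLOR_RGB2BGR);crop(a,160,170,160,120,5,'p1')
E
```

```text
[-3.14157276e+00  6.38308469e-04  1.44155377e+00] [0.56419463 0.01591982 0.143402  ] [-0.3547287   1.00450419 -0.67447688] [-0.03462298  0.05806353  0.03149174]
```

View pics/p1.png

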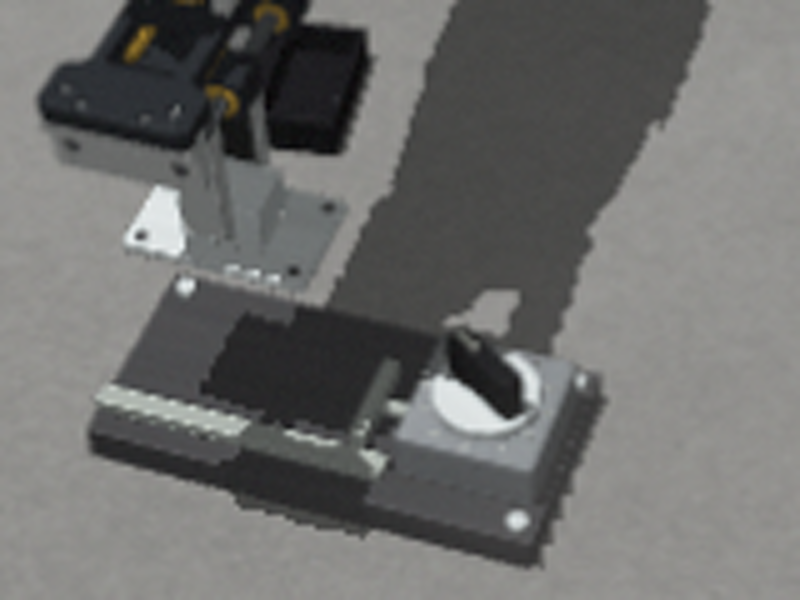

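The module hangs level and block up, clear of the fence and stop. I'll shift 4 mm away from the fence and lower it.

Request:
jog_arm:
  motion:
    - [0,-0.004,0.04,0,0,0,-1]
    - [0,0,0.04,0,0,0,-1]
    - [0,0,0.018,0,0,0,-1]
    - [0,0,0.008,0,0,0,-1]
    - [0,0,0,0,0,0,-1]

```text
time_s: 17.1
ee_pos: [0.5597, 0.0213, 0.037]
eef_rot: [-3.14, 0.0, 1.447]
force: [0.1, -0.1, -1.2]
grip_width: 0.0301
grip_force: 20.0
```

Request:
jog_arm:
  motion:
    - [0,0,0.002,0,0,0,-1]
    - [0,0,0.001,0,0,0,-1]
    - [0,0,0,0,0,0,-1]

```text
time_s: 17.4
ee_pos: [0.5603, 0.0206, 0.0353]
eef_rot: [3.14, -0.0, 1.446]
force: [-0.6, -0.6, -1.4]
grip_width: 0.0299
grip_force: 20.0
```

Request:
jog_arm:
  motion:
    - [0,0,0.001,0,0,0,-1]
    - [0,0,0,0,0,0,-1]
    - [0,0,0,0,0,0,-1]

```text
time_s: 17.7
ee_pos: [0.56, 0.0205, 0.0337]
eef_rot: [3.141, -0.0, 1.446]
force: [-0.2, -0.2, -0.8]
grip_width: 0.0298
grip_force: 20.0
```

Request:
jog_arm:
  motion:
    - [0,0,0.0005,0,0,0,-1]
    - [0,0,0,0,0,0,-1]
    - [0,0,0,0,0,0,-1]

```text
time_s: 18.0
ee_pos: [0.5601, 0.0205, 0.0335]
eef_rot: [3.141, 0.0, 1.446]
force: [-2.2, -1.1, 5.0]
grip_width: 0.0301
grip_force: 20.0
```

Contact with the bed at 5 N. Now I'll slide to the fence (+tool y), then to the stop (+tool x), watching the force.

Request:
jog_arm:
  motion:
    - [0,0.002,-0.0003,0,0,0,-1]
    - [0,0.002,0,0,0,0,-1]
    - [0,0,0,0,0,0,-1]

```text
time_s: 18.3
ee_pos: [0.5643, 0.02, 0.0335]
eef_rot: [3.141, -0.0, 1.446]
force: [-0.6, 0.4, 3.0]
grip_width: 0.0296
grip_force: 20.0
```

Request:
jog_arm:
  motion:
    - [0,0.001,0,0,0,0,-1]
    - [0,0,0,0,0,0,-1]

```text
time_s: 18.5
ee_pos: [0.565, 0.02, 0.0335]
eef_rot: [-3.142, -0.0, 1.446]
force: [-2.4, 0.7, 4.5]
grip_width: 0.0296
grip_force: 20.0
```

Request:
jog_arm:
  motion:
    - [0,0.001,0,0,0,0,-1]
    - [0,0,0,0,0,0,-1]

```text
time_s: 18.7
ee_pos: [0.5658, 0.0199, 0.0335]
eef_rot: [-3.141, -0.0, 1.446]
force: [-4.2, 0.7, 5.6]
grip_width: 0.0299
grip_force: 20.0
```

Request:
jog_arm:
  motion:
    - [0,0.0007,0,0,0,0,-1]
    - [0,0,0,0,0,0,-1]

```text
time_s: 18.9
ee_pos: [0.5658, 0.0199, 0.0335]
eef_rot: [-3.139, 0.0, 1.446]
force: [-9.7, 0.9, 10.2]
grip_width: 0.0301
grip_force: 20.0
```

Request:
jog_arm:
  motion:
    - [0,0.0007,0,0,0,0,-1]
    - [0,0,0,0,0,0,-1]

```text
time_s: 19.1
ee_pos: [0.5658, 0.0199, 0.0334]
eef_rot: [-3.138, 0.0, 1.446]
force: [-14.3, 0.8, 15.0]
grip_width: 0.0299
grip_force: 20.0
```

```bash
python3 -c "
from h import *
o=ctrl.get_obs();print(o['ee_pos'],o['force'],o['moment'])"
```

```text
[0.56581159 0.01988958 0.03343088] [-14.32793893   0.83259644  14.9923298 ] [ 0.28990157  2.90514223 -0.09122071]
```

The fence is reached: the position has stopped and the force is rising. I'll ease off and go to the stop.

Request:
jog_arm:
  motion:
    - [0,-0.0013,-0.0003,0,0,0,-1]
    - [0.002,0,0,0,0,0,-1]
    - [0.002,0,0,0,0,0,-1]
    - [0,0,0,0,0,0,-1]

```text
time_s: 19.5
ee_pos: [0.5663, 0.0238, 0.0335]
eef_rot: [-3.141, 0.0, 1.446]
force: [-4.3, -1.6, 2.9]
grip_width: 0.0297
grip_force: 20.0
```

Request:
jog_arm:
  motion:
    - [0.001,0,0,0,0,0,-1]
    - [0,0,0,0,0,0,-1]

```text
time_s: 19.7
ee_pos: [0.5664, 0.0246, 0.0335]
eef_rot: [-3.141, 0.0, 1.446]
force: [-4.6, -3.5, 4.2]
grip_width: 0.0298
grip_force: 20.0
```

Request:
jog_arm:
  motion:
    - [0.0007,0,0,0,0,0,-1]
    - [0,0,0,0,0,0,-1]

```text
time_s: 19.9
ee_pos: [0.5665, 0.0253, 0.0335]
eef_rot: [-3.141, 0.0, 1.446]
force: [-4.0, -2.9, 3.4]
grip_width: 0.0298
grip_force: 20.0
```

Request:
jog_arm:
  motion:
    - [0.0007,0,0,0,0,0,-1]
    - [0,0,0,0,0,0,-1]

```text
time_s: 20.1
ee_pos: [0.5666, 0.0259, 0.0335]
eef_rot: [-3.141, 0.0, 1.446]
force: [-4.9, -4.7, 3.0]
grip_width: 0.0301
grip_force: 20.0
```

Request:
jog_arm:
  motion:
    - [0.0007,0,0,0,0,0,-1]
    - [0,0,0,0,0,0,-1]

```text
time_s: 20.3
ee_pos: [0.5667, 0.0266, 0.0335]
eef_rot: [-3.141, 0.0, 1.446]
force: [-4.1, -3.4, 2.9]
grip_width: 0.0302
grip_force: 20.0
```

Request:
jog_arm:
  motion:
    - [0.0005,0,0,0,0,0,-1]
    - [0,0,0,0,0,0,-1]

```text
time_s: 20.5
ee_pos: [0.5667, 0.0271, 0.0334]
eef_rot: [-3.141, 0.0, 1.446]
force: [-4.6, -3.9, 3.0]
grip_width: 0.0298
grip_force: 20.0
```

Request:
jog_arm:
  motion:
    - [0.0005,0,0,0,0,0,-1]
    - [0,0,0,0,0,0,-1]

```text
time_s: 20.7
ee_pos: [0.5668, 0.0276, 0.0335]
eef_rot: [-3.141, 0.0, 1.446]
force: [-4.5, -4.1, 2.7]
grip_width: 0.0299
grip_force: 20.0
```

Request:
jog_arm:
  motion:
    - [0.0005,0,0,0,0,0,-1]
    - [0,0,0,0,0,0,-1]

```text
time_s: 20.9
ee_pos: [0.5669, 0.0281, 0.0335]
eef_rot: [-3.141, 0.0, 1.446]
force: [-4.0, -3.6, 2.4]
grip_width: 0.0299
grip_force: 20.0
```

Request:
jog_arm:
  motion:
    - [0.0005,0,0,0,0,0,-1]
    - [0,0,0,0,0,0,-1]

```text
time_s: 21.1
ee_pos: [0.567, 0.0286, 0.0335]
eef_rot: [-3.141, 0.001, 1.446]
force: [-4.0, -4.0, 3.4]
grip_width: 0.0298
grip_force: 20.0
```

Request:
jog_arm:
  motion:
    - [0.0005,0,0,0,0,0,-1]
    - [0,0,0,0,0,0,-1]

```text
time_s: 21.3
ee_pos: [0.567, 0.0288, 0.0335]
eef_rot: [-3.141, 0.001, 1.446]
force: [-4.1, -6.2, 2.7]
grip_width: 0.0297
grip_force: 20.0
```

Request:
jog_arm:
  motion:
    - [0.0004,0,0,0,0,0,-1]
    - [0,0,0,0,0,0,-1]

```text
time_s: 21.5
ee_pos: [0.567, 0.0288, 0.0335]
eef_rot: [-3.141, 0.001, 1.446]
force: [-5.7, -9.0, 4.8]
grip_width: 0.0297
grip_force: 20.0
```

```bash
python3 - <<'E'
from h import *
o=ctrl.get_obs();print(o['eef_rot'],o['ee_pos'],o['force'])
a=cv2.cvtColor(ctrl.camera('scene'),cv2.COLOR_RGB2BGR);crop(a,165,195,130,95,6,'p2')
E
```

```text
[-3.14072149e+00  1.49838411e-03  1.44563933e+00] [0.56695499 0.02881624 0.03347338] [-5.71076323 -8.96139088  4.78769209]
```

View pics/p2.png

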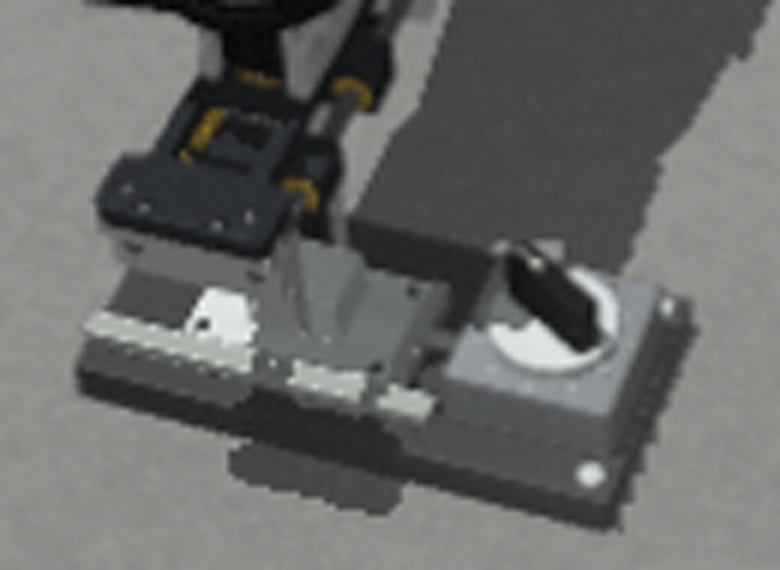

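The module lies flat against the fence and stop (module end at crop (410,335)), and the knob bar is unchanged. I'll ease off, release and retreat.

Request:
jog_arm:
  motion:
    - [-0.0007,-0.0003,0,0,0,0,-1]
    - [0,0,0,0,0,0,0]
    - [0,0,0,0,0,0,0]
    - [0,0,0,0,0,0,0.2]
    - [0,0,0,0,0,0,0.2]

```text
time_s: 22.05
ee_pos: [0.567, 0.0292, 0.0336]
eef_rot: [3.141, -0.0, 1.446]
force: [0.1, 0.6, 0.2]
grip_width: 0.0556
grip_force: 0.0
```

Request:
jog_arm:
  motion:
    - [0,0,0,0,0,0,0.2]
    - [0,0,-0.01,0,0,0,0.2]
    - [0,0,-0.04,0,0,0,0.2]
    - [0,0,-0.05,0,0,0,0.2]
    - [0,0,-0.05,0,0,0,0.2]

```text
time_s: 22.55
ee_pos: [0.5665, 0.0291, 0.1861]
eef_rot: [-3.142, 0.0, 1.446]
force: [0.9, -0.1, -0.2]
grip_width: 0.0562
grip_force: 0.0
```

Request:
jog_arm:
  motion:
    - [0,-0.05,0,0,0,0,0.2]
    - [0,-0.05,0,0,0,0,0.2]
    - [0,-0.05,0,0,0,0,0.2]
    - [0,0,0,0,0,0,0.2]
    - [0,0,0,0,0,0,0.2]

```text
time_s: 23.05
ee_pos: [0.4182, 0.0479, 0.185]
eef_rot: [3.139, -0.0, 1.446]
force: [1.5, -0.0, 0.8]
grip_width: 0.0564
grip_force: 0.0
```

```bash
python3 - <<'E'
from h import *
o=ctrl.get_obs();print(o['ee_pos'],o['force'])
a=cv2.cvtColor(ctrl.camera('scene'),cv2.COLOR_RGB2BGR);b=cv2.cvtColor(ctrl.camera('top'),cv2.COLOR_RGB2BGR)
f=lambda im,x,y,w,h:cv2.resize(im[y:y+h,x:x+w],(600,300),interpolation=cv2.INTER_CUBIC)
cv2.imwrite("pics/p3.png",np.vstack([f(a,165,215,130,65),f(b,262,145,110,55)]))
E
```

```text
[0.41823761 0.04787924 0.18497486] [ 1.47224313 -0.04364533  0.75135776]
```

View pics/p3.png

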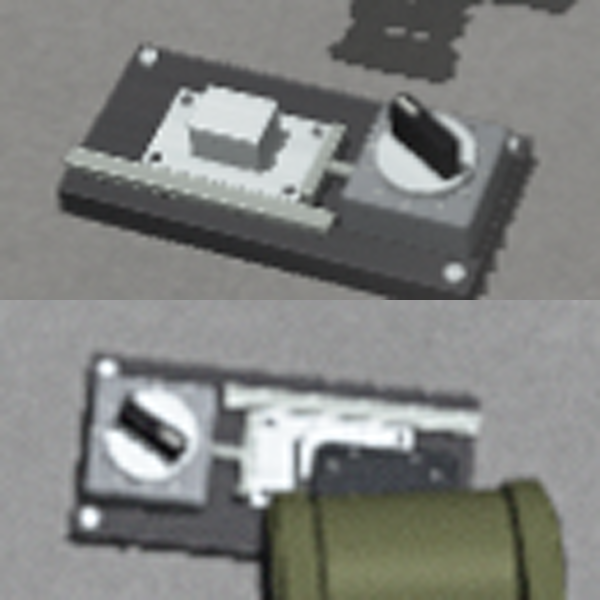

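The module sits flat and square against the fence and stop (upper panel around (235,140)), the knob is unchanged, and the arm is clear. Handing in.

```bash
python3 -c "
from station import ctrl
print(ctrl.hand_in())"
```

```text
the job is handed in; nothing more can be done
None
```

The job is handed in, with no verdict returned: I wound the knob back to its end and then four clicks clockwise, and in the last pictures the module lies block up against fence and stop, with the arm clear.

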